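# Screw home the torque plug of a chin-rest foot

### The job

The chin rest has been taken off, and one of the two white table feet has its black blanking plug only standing loose in the threaded socket. Without lifting it out or forcing it, turn the plug backward (anticlockwise from above) until you feel it drop into the start of the thread, then screw it forward until its flange sits fully down on the steel rim and tighten until the torque knob gives. Let go of it and do not disturb the small things on the table.

Things in the scene. Friction and masses are not known exactly. Their poses are not given: they have to be found in the camera images.
- plug: The loose black blanking plug, about 0.17 kg. Origin: centre of its flange's underside, z up along its axis; 17 mm above the rim at the start. Flange 52 mm across, 5 mm thick. Below it, inside the socket, a steel shank 24 mm across, 52 mm long. After the drop, clockwise turning screws it down 24 mm a turn, 120 to 165 degrees in all, until the flange meets the rim.
- knob (a point): On the plug's axis, 26 mm above its origin: where to grip its round ribbed knob, 40 mm across, from 5 to 40 mm above the plug's origin. Any yaw will do.
- lugs (a point): On the plug's axis, 23 mm below its origin: level of its three brass lugs, 120 degrees apart, its thread, hidden in the bore. They stand on a flat land at first; clockwise they only run against a stop. Turned anticlockwise by 15 to 90 degrees they meet a stop just over the thread starts; there the plug, let down or lightly pushed, drops 6 to 8 mm.
- foot: White square foot block 84 x 84 x 50 mm, fixed to the table, holding a round steel socket 58 mm across that stands to 60 mm above the table; the loose plug is in this one. Origin: centre of its underside, on the table, z up. Bore 40 mm across with a three-start right-hand thread, whose angle is unknown.
- rim (a point): Centre of the top of that steel socket, 60 mm above the table: the flange's underside must come down to it.
- foot_b: The other foot, same size and look, its plug already fully down (knob top 100 mm above the table); fixed, not to be worked on. Origin: centre of its underside.
- penlight: Aluminium penlight lying on the table, 120 mm long, 15 mm high. Origin: centre of its underside.
- drops: White eye-drop bottle, 32 mm across, 70 mm tall, standing. Origin: centre of its underside.
- chin_cup: Black chin cup lying on the table, 50 x 114 mm, 22 mm high. Origin: centre of its underside.
- driver: Screwdriver lying on the table. Origin: underside.
- cup: White plastic cup, 72 mm across, 85 mm tall, standing. Origin: centre of its underside.
- click (a joint): Turn of the knob on the plug, rad, 0 to 0.35, clockwise. The knob is locked to the plug anticlockwise; clockwise it stays at 0 below 0.4 N m, gives 0.2 at 0.6 N m and springs back when let go. Once the flange is down another 10 to 45 degrees clockwise take up the thread's play and more make the knob give by 0.2 or more. If it gives by 0.2 while the flange is still up, the thread is being forced.
Things that resemble listed ones, but are neither listed nor needed, are in the scene too. Leave any green look-alike of the plug alone.

How it is judged (in metres and radians):
On the way, in this order (a step that is already met when the one before it is completed fails the run):
1. the plug has dropped, upright, into the start of the thread and is not yet screwed down (z of plug in the frame of rim between 0.003 and 0.013 m and angle between plug's own z axis and vertical below 0.12 rad), for 0.1 s.
2. with the flange down on the rim the torque knob gives by at least 0.2 rad (z of plug in the frame of rim below 0.0015 m and value of joint click above 0.2 rad), for 0.04 s.
At the end, for the whole second after the job is handed in: The plug is at rest, screwed down in its socket: flange underside within 1.5 mm of the steel rim, within 3 mm of centre, upright within 0.05 rad, and released. The knob has sprung back to within 0.1 rad (z of plug in the frame of rim below 0.0015 m and horizontal distance between plug and rim below 0.003 m and angle between plug's own z axis and vertical below 0.05 rad and linear speed of plug below 0.01 m/s and value of joint click below 0.1 rad); the robot touches nothing.
It fails at once if the plug is lifted out (flange more than 30 mm above the rim) (z of plug in the frame of rim above 0.03 m).
It fails at once if another loose thing on the table (penlight, drops, chin cup, screwdriver, cup) is shifted by more than 20 mm (distance of any of penlight, drops, chin_cup, driver, cup from where it was at the start of the episode above 0.02 m).
It fails at once if the thread is forced: the torque knob gives by 0.2 rad while the flange is more than 3 mm above the rim (z of plug in the frame of rim above 0.003 m and value of joint click above 0.2 rad).
It also fails if it takes over 54 s, if anything falls off the work surface, if the arm or the gripper's body presses on something with over 40 N, if the wrist force passes 120 N, or if a joint passes its speed limit or range.

### The arm

A 7-joint arm with a two-finger parallel gripper is mounted at the origin on the work surface. World frame = base frame: x ahead of the robot, y to its left, z up, the work surface at z = 0. Lengths are in mm, angles in rad, forces in N, time in s.
With the tool pointing down it reaches from about 425 to 1025 mm from the base axis. Payload 9.4 kg.
Tool frame: the origin (TCP) lies on the centre line of the jaws, within the pads' length; the fingertips stand ctrl.tip_reach ahead of it and the grasp point (between the pads) is the TCP (ctrl.tip_reach is the distance from the TCP to the fingertips, in mm); z points along the fingers, y is the line along which they close (so a half turn about z gives the same grasp; the last joint's range is limited). The gripper opens to 93 mm and grips with 3 to 60 N. Pads are 15 mm wide; open, the fingers measure 128 mm over their backs; the gripper's body (75 mm by 188 mm) begins 65 mm behind the grasp point.
Start: joints at [-1.264, 0.599, -0.003, 1.599, 0.002, 0.943, -0.08], TCP at [271.479, 672.252, 207.318] pointing down, gripper open.
Joint ranges: [-2.57, 2.57], [-0.35, 1.97], [-1.29, 1.29], [0.11, 2.56], [-1.05, 4.19], [0.11, 1.86], [-2.63, 2.63]. Speed limits (rad/s): [2.22, 2.22, 3.01, 3.01, 3.14, 3.14, 3.14].

### API

Orientations are given as a unit quaternion [x, y, z, w].
In Python, from workcell import get_state, imaging, order, ctrl gives the robot as it stands.
- The arm moves only by the tool jog_arm, never from a script. Its argument "deltas" is text: rows parted by semicolons, each of 5 numbers parted by spaces: the gripper command: -1 is fully open, 1 is shut, values between are in proportion, then the shift along the tool's x, y, z in units of 40 mm (1.0 is 40 mm), then the turn about the tool's z in units of 8 degrees (1.0 is 8 degrees). A call has 1 to 12 rows; each row is the pose to reach, as a shift and turn from the pose commanded when the call began, along the tool's axes at that moment; what a row does not reach only later rows make up. A row lasts 1/8 s, in which the tool goes at most 62.5 mm and 10.7 degrees, less where a joint would pass 70% of its speed; a pose out of reach is approached as far as the arm can. A call with a gripper value outside its range is refused whole. The fingers move at their own pace and stop on an object; "grip_force" is the grip in N (left out, the last holds). Time passes only in rows, so rows that repeat a pose let the fingers close. It gives the time, the measured TCP pose, the force, the opening and the grip force at its end, in the units of the state.
- get_state(): the state, without advancing time (a new reading comes with each control period).
- imaging.capture(name): name is "side" or "top" or "wrist"; returns a dict with "color" (400x640x3 uint8, blue, green, red), "K" (3x3 intrinsics, pixels), "xyz" and "orientation" of the camera in the world; the wrist camera has in their place "T_tool_cam" (4x4, takes a point from camera to tool coordinates, whose origin is the TCP and whose axes are the flange's). Camera axes: x right, y down, z forward; pixel columns grow to the right and rows downward; lengths in mm; the calibration is good to about 2 mm. A picture is of the moment at which its call begins: read the wrist's pose just before it. There is no depth.
- order.finish_job(): hands the job in; it is judged then, once.
The state is a dict: "clock": time; "q": joint angles; "joint_vel": joint speeds; "joint_efforts": joint torques, N m; "position": TCP position; "orientation": TCP orientation; "contact_force": force on the tool from outside, world axes, zero at the start; "wrist_torque": the same for the moment, N m; "width": opening from 0.0 (shut) to 1.0 (fully open); "grasp_force": force on a finger pad.
Only numpy, scipy, OpenCV 4.12 (cv2) and the standard library are available. Lean on these libraries where they do the work, as an engineer would, in place of code of your own. Each camera call takes 0.05 s, during which the arm holds its last target. There are 200 camera calls.

## Working session

There is one attempt and no reset: what is moved stays moved. The work goes in short steps, Python scripts to look and compute and a tool call to move; the robot and the scene stay as the last step left them, time stands still between calls to the robot, and variables do not carry over. Pictures are saved under pics/ and viewed, at most 10 in all, crops included, and the job is handed in when it is done.

Besides the shell and the picture viewer there is one more tool, called after ">>>" by a JSON object that holds its "fn" and its "kwargs", one argument or row to a line. jog_arm: Moves the arm, as the interface text tells. Its arguments: {"type":"object","properties":{"deltas":{"type":"string"},"grip_force":{"type":"number"}},"required":["deltas"]}

```bash
mkdir -p pics
cat > h.py <<'E'
import numpy as np, cv2
from scipy.spatial.transform import Rotation as R
from workcell import get_state, imaging, order, ctrl
def ray(c,uv,T=None):
    d=np.linalg.inv(c["K"])@np.array([uv[0],uv[1],1.])
    if T is None: o=np.array(c["xyz"],float); Rm=R.from_quat(c["orientation"]).as_matrix()
    else: o=T[:3,3]; Rm=T[:3,:3]
    d=Rm@d; return o,d/np.linalg.norm(d)
def onz(c,uv,z,T=None):
    o,d=ray(c,uv,T); return o+d*(z-o[2])/d[2]
def Tw(s,c):
    T=np.eye(4);T[:3,:3]=R.from_quat(s["orientation"]).as_matrix();T[:3,3]=s["position"]
    return T@np.array(c["T_tool_cam"])
E
python3 - <<'E'
from h import *
s=get_state();print(s,ctrl.tip_reach)
for n in("top","side"):
    c=imaging.capture(n);cv2.imwrite(f"pics/{n}0.png",c["color"]);print(n,c["xyz"],c["orientation"],c["K"])
E
```

```text
{'clock': 0.0, 'q': array([-1.26370077,  0.60015435, -0.00253959,  1.60012464,  0.0017921 ,
        0.94292093, -0.07978716]), 'joint_vel': array([-0.00117537,  0.00070662, -0.00044339,  0.00091925,  0.00058483,
        0.00115285, -0.0004326 ]), 'joint_efforts': array([ 1.04635046e-04, -7.65087891e+01,  1.49756335e+00, -2.52369386e+01,
       -5.24612074e-02,  1.71483681e-02,  1.65889624e-04]), 'position': array([271.29698406, 671.7702855 , 206.44080501]), 'orientation': array([ 1.90690864e-01,  9.81649810e-01, -7.98276776e-04, -8.26338538e-05]), 'contact_force': array([-0.58312317, -0.62119523, -0.42286408]), 'wrist_torque': array([ 0.00048687,  0.00533787, -0.03611113]), 'grasp_force': 0.0, 'width': 1.0002372893310476} 19.0
top [ 391.3586011    10.49232476 1230.85064874] [-0.70396172  0.70557157 -0.06491132  0.04892001] [[432.15760415   0.         324.79163951]
 [  0.         432.15760415 202.3670349 ]
 [  0.           0.           1.        ]]
side [ 490.17084712 -931.83451402 1174.12957649] [ 0.93710909 -0.02922946  0.01430518 -0.34751626] [[463.78767579   0.         316.62595957]
 [  0.         463.78767579 186.85690121]
 [  0.           0.           1.        ]]
```

View pics/top0.png

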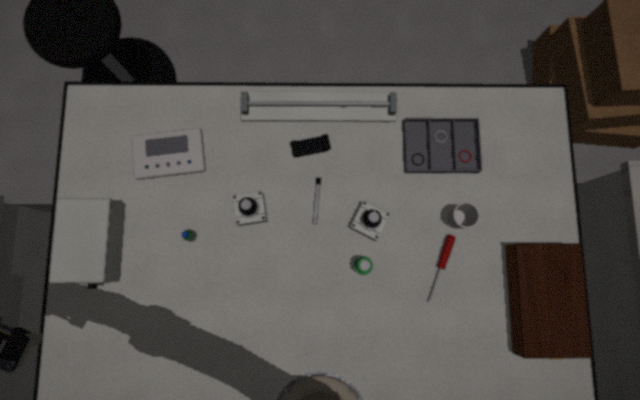

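View pics/side0.png

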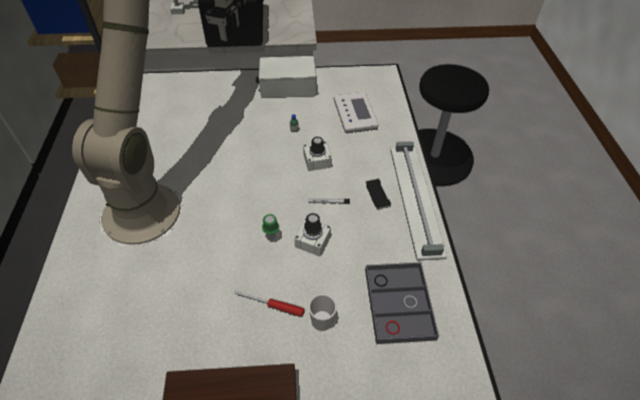

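The top view shows two feet with black knobs, at about (249,207) and (371,219); a green look-alike is at (363,264). In the side view the feet are at about (317,150) and (313,228). The plug standing 17 mm higher is the loose one, so I'll enlarge both and triangulate the knob tops.

Run:
```python
from h import *
t=cv2.imread("pics/top0.png");s=cv2.imread("pics/side0.png")
f=lambda im,x,y:cv2.resize(im[y-32:y+32,x-40:x+40],(400,300),interpolation=cv2.INTER_CUBIC)
im=np.vstack([np.hstack([f(t,249,207),f(t,371,219)]),np.hstack([f(s,317,150),f(s,313,228)])])
cv2.imwrite("pics/crop.png",cv2.convertScaleAbs(im,alpha=1.5))
```

```text
(no output)
```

View pics/crop.png

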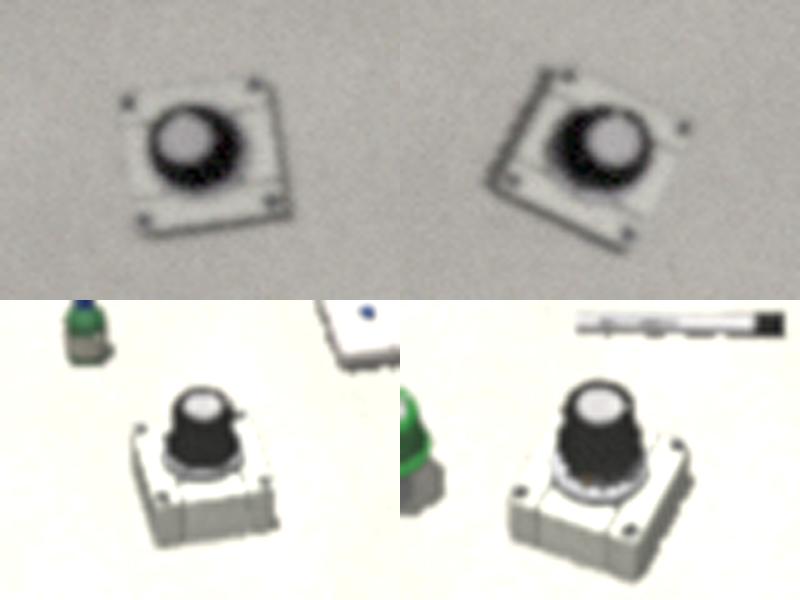

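In the crops, A (left) sits low. B (right) is taller, with a gap and a hint of brass above the rim. I'll check this with cap centres: top (246,202.4) / (374,214.6), side (317.6,139) / (312.8,217.2).

Run:
```python
from h import *
t=imaging.capture("top");s=imaging.capture("side")
st=get_state()
for n,a,b in(("A",(246,202.4),(317.6,139)),("B",(374,214.6),(312.8,217.2))):
    o,d=ray(t,a);p,e=ray(s,b)
    k=np.linalg.lstsq(np.c_[d,-e],p-o,rcond=None)[0]
    print(n,o+k[0]*d,p+k[1]*e, onz(t,a,117),onz(t,a,100),onz(s,b,117),onz(s,b,100))
print(ctrl.__dict__ if hasattr(ctrl,'__dict__') else ctrl)
Rm=R.from_quat(st["orientation"]).as_matrix();print(Rm.round(3))
c=imaging.capture("wrist");print(c["T_tool_cam"])
for x,l in(((445,245),15),((460,215),85)): print(onz(t,x,l))
```

```text
A [573.66989477 191.05777232 109.46708606] [573.17628474 191.01102689 109.37930941] [572.44521543 189.84482073 117.        ] [575.20902622 192.58216477 100.        ] [572.58219355 182.97453354 117.        ] [573.90747374 200.90209344 100.        ]
B [ 539.18742383 -142.40939245  123.64607626] [ 537.35535874 -142.59194466  123.42667734] [ 540.07477713 -143.32719616  117.        ] [ 542.34453834 -145.6748465   100.        ] [ 537.64396519 -137.76450263  117.        ] [ 538.40739384 -124.99483797  100.        ]
{}
[[-0.927  0.374 -0.   ]
 [ 0.374  0.927 -0.001]
 [-0.    -0.001 -1.   ]]
[[-3.92568468e-04 -9.55126797e-01 -2.96196974e-01  8.31781780e+01]
 [ 9.99999910e-01 -4.23507115e-04  4.02926530e-05  1.30725743e-01]
 [-1.63926119e-04 -2.96196932e-01  9.55126877e-01 -1.76906253e+02]
 [ 0.00000000e+00  0.00000000e+00  0.00000000e+00  1.00000000e+00]]
[ 466.90749211 -356.51583646   15.        ]
[ 543.00503469 -379.99725364   85.        ]
```

B's knob top comes out 14 mm higher than A's and has the exposed gap, so B, near (540,-142), is the loose plug. I'll move above it.

>>> {"fn": "jog_arm", "kwargs": {
  "deltas": "-1 -13.85 -16.35 0 0;-1 -13.85 -16.35 0 0;-1 -13.85 -16.35 0 0;-1 -13.85 -16.35 0 0;-1 -13.85 -16.35 0 0;-1 -13.85 -16.35 0 0;-1 -13.85 -16.35 0 0;-1 -13.85 -16.35 0 0;-1 -13.85 -16.35 0 0;-1 -13.85 -16.35 0 0;-1 -13.85 -16.35 0 0;-1 -13.85 -16.35 0 0"
}}

```text
clock: 1.75
position: [507.3, -41.8, 207.6]
orientation: [0.191, 0.982, 0.0, 0.0]
contact_force: [0.7, 0.5, 0.1]
width: 1.002
grasp_force: 0.0
```

```bash
python3 -c "
from h import *
s=get_state();print(s['q'],s['position'],s['joint_vel'])"
```

```text
[-0.09124234  0.34175814  0.08179777  2.09205621 -0.04228912  0.70848095
  1.20522002] [507.27163077 -41.82684474 207.60890791] [ 0.91322244  0.20425682  0.09697999 -0.35015191 -0.06913756  0.1398984
  1.04372517]
```

>>> {"fn": "jog_arm", "kwargs": {
  "deltas": "-1 -1.7 -2 0 2;-1 -1.7 -2 0 5.4;-1 -1.7 -2 0 5.4;-1 -1.7 -2 0 5.4;-1 -1.7 -2 0 5.4;-1 -1.7 -2 0 5.4;-1 -1.7 -2 0 5.4"
}}

```text
clock: 2.62
position: [539.8, -139.4, 207.4]
orientation: [0.538, 0.843, 0.0, 0.0]
contact_force: [-0.6, 0.3, -0.6]
width: 0.999
grasp_force: 0.0
```

Run:
```python
from h import *
s=get_state();c=imaging.capture("wrist");np.savez("w1.npz",T=Tw(s,c),K=c["K"])
print(s['q'],s['position'],R.from_quat(s["orientation"]).as_matrix().round(3))
cv2.imwrite("pics/w1.png",c["color"])
Ti=np.linalg.inv(Tw(s,c))
p=c["K"]@(Ti@[540,-142,117,1])[:3];print(p/p[2])
```

```text
[-0.06593989  0.41007202  0.30116527  2.00015682 -0.17357626  0.75527368
  0.77411192] [ 539.82082846 -139.42280815  207.44589157] [[-0.422  0.907  0.   ]
 [ 0.907  0.422  0.   ]
 [-0.     0.    -1.   ]]
[317.18994103 199.88862476   1.        ]
```

View pics/w1.png

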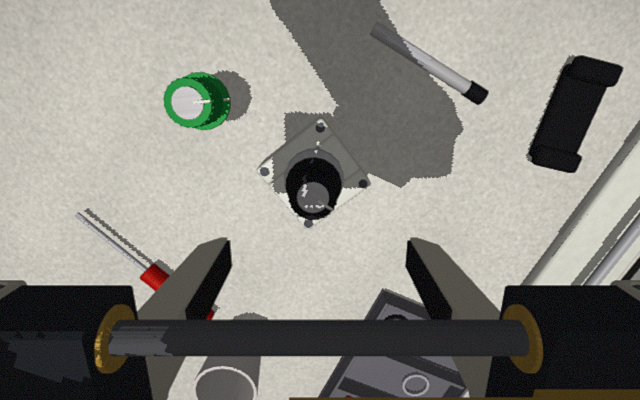

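The wrist view has the loose plug in the middle, with the knob cap centre at about (313,196). The green look-alike (200,102), penlight, driver and cup are clear of the fingers.

Run:
```python
from h import *
d=np.load("w1.npz");c={"K":d["K"]};T=d["T"]
im=cv2.imread("pics/w1.png");g=cv2.cvtColor(im,cv2.COLOR_BGR2GRAY)
roi=g[145:225,275:350]; m=((roi>85)&(roi<150)).astype(np.uint8)
k=(g<45).astype(np.uint8); k[:140]=0;k[230:]=0;k[:,:278]=0;k[:,350:]=0
k=cv2.morphologyEx(k,cv2.MORPH_OPEN,np.ones((5,5)));ct=max(cv2.findContours(k,0,2)[0],key=cv2.contourArea)
print(cv2.boundingRect(ct),cv2.minEnclosingCircle(ct))
for uv in((313,196),(314,195)):print(onz(c,uv,117,T))
p=np.array([onz(c,uv,117,T) for uv in((300,196),(327,196))]);print("cap",np.linalg.norm(p[0]-p[1]))
```

```text
(286, 158, 55, 61) ((313.5, 188.0932159423828), 30.605085372924805)
[ 535.52137    -140.42704687  117.        ]
[ 535.90250107 -139.3142054   117.        ]
cap 21.915666996348797
```

>>> {"fn": "jog_arm", "kwargs": {
  "deltas": "-1 0 -0.08 1 0;-1 0 -0.08 1.8 0;-1 0 -0.08 2.2 0;-1 0 -0.08 2.4 0;-1 0 -0.08 2.5 0;-1 0 -0.08 2.54 0;-1 0 -0.08 2.54 0;-1 0 -0.08 2.54 0"
}}

```text
clock: 3.68
position: [537.2, -140.9, 106.2]
orientation: [0.539, 0.843, 0.0, 0.0]
contact_force: [-0.2, 0.2, -0.5]
width: 0.999
grasp_force: 0.0
```

Run:
```python
from h import *
s=get_state();c=imaging.capture("wrist");np.savez("w2.npz",T=Tw(s,c),K=c["K"])
print(s['q'],s['position'])
cv2.imwrite("pics/w2.png",c["color"])
```

```text
[-0.00821487  0.54822461  0.23504503  2.09100739 -0.24393269  0.52680922
  0.83835473] [ 537.18310502 -140.89480439  106.18132864]
```

View pics/w2.png

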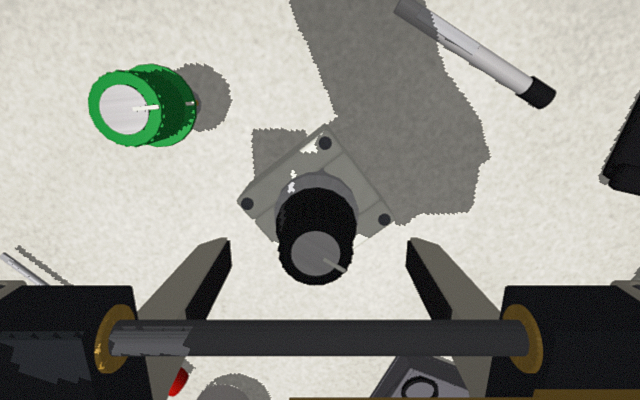

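Knob between the open fingers, cap centre at about (316,253), pointer mark at the lower right.

Run:
```python
from h import *
d=np.load("w2.npz");c={"K":d["K"]};T=d["T"]
p=onz(c,(316,253),117,T);print(p)
s=get_state();Rm=R.from_quat(s["orientation"]).as_matrix();print((Rm.T@(p-s["position"]))/40)
print(np.linalg.norm(onz(c,(276,225),95,T)-onz(c,(357,225),95,T)))
```

```text
[ 535.83849205 -141.09801236  117.        ]
[ 0.00847377 -0.03093842 -0.27244677]
47.49178266125316
```

>>> {"fn": "jog_arm", "kwargs": {
  "deltas": "-0.2 0 -0.03 0 0;1 0 -0.03 0 0;1 0 -0.03 0 0;1 0 -0.03 0 0;1 0 -0.03 0 0;1 0 -0.03 0 0;1 0 -0.03 0 0;1 0 -0.03 0 0",
  "grip_force": 12
}}

```text
clock: 4.72
position: [539.3, -140.8, 107.2]
orientation: [0.538, 0.843, 0.002, 0.003]
contact_force: [5.6, 4.8, 15.0]
width: 0.195
grasp_force: 7.4
```

```bash
cat > st.py <<'E'
from h import *
s=get_state()
for k in("clock","position","contact_force","wrist_torque","width","grasp_force","orientation"):print(k,np.round(s[k],3))
print("q7",s["q"][6])
E
python3 st.py
```

```text
clock 4.725
position [ 539.281 -140.842  107.23 ]
contact_force [ 5.559  4.782 15.021]
wrist_torque [ 1.2   -1.509  0.045]
width 0.195
grasp_force 7.383
orientation [0.538 0.843 0.002 0.003]
q7 0.8396461671619228
```

Run:
```python
from h import *
c=imaging.capture("wrist")["color"];s=imaging.capture("side")["color"]
s=cv2.resize(s[180:260,260:366],(530,400),interpolation=cv2.INTER_CUBIC)
c=c[150:400,180:460]
cv2.imwrite("pics/g1.png",np.hstack([cv2.resize(c,(270,400)) if 0 else np.vstack([c,np.zeros((150,280,3),np.uint8)])[:400,:270],s]))
```

```text
(no output)
```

View pics/g1.png

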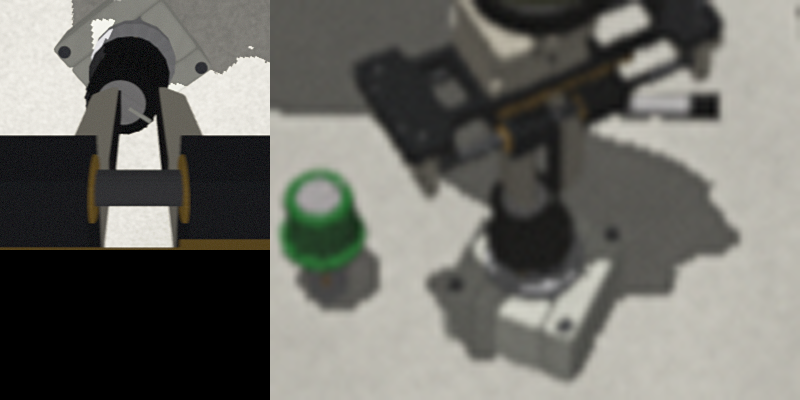

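The picture shows the fingertips over the cap at only 18 mm opening, so this is not a grip on the 40 mm knob. Before I move again I'll check the finger geometry against the calibration.

Run:
```python
from h import *
d=np.load("w2.npz");K=d["K"];print(K[0,0],K[0,2],K[1,2])
c=imaging.capture("wrist");Tc=np.array(c["T_tool_cam"]);Ti=np.linalg.inv(Tc)
def pr(p):
    q=K@(Ti@[*p,1])[:3];return (q[:2]/q[2]).round(1)
for x in(-7.5,7.5):
  for z in(-40,0,19): print(x,z,pr((x,46.5,z)),pr((x,-46.5,z)))
for z in(-11,0,19,30,45):print("axis",z,pr((0,0,z)))
s=get_state()
d1=np.load("w1.npz")
for a in(100,110,117,125):
  print(a,onz({"K":K},(313,196),a,d1["T"]),onz({"K":K},(316,253),a,d["T"]))
# two-view triangulation
o,e=ray({"K":K},(313,196),d1["T"]);p,f=ray({"K":K},(316,253),d["T"])
k=np.linalg.lstsq(np.c_[e,-f],p-o,rcond=None)[0];print(o+k[0]*e,p+k[1]*f)
print(s["position"],s["contact_force"])
```

```text
344.62056117828325 318.21886380058226 196.6976027761708
-7.5 -40 [420.2 297.4] [216.8 297.5]
-7.5 0 [400.3 256.9] [236.6 257. ]
-7.5 19 [393.3 242.8] [243.5 242.8]
7.5 -40 [423.1 268.1] [213.9 268.2]
7.5 0 [402.2 232.5] [234.7 232.6]
7.5 19 [394.9 220.2] [241.9 220.2]
axis -11 [318.4 253.8]
axis 0 [318.4 244.9]
axis 19 [318.4 231.6]
axis 30 [318.4 224.9]
axis 45 [318.4 216.7]
100 [ 537.48850254 -145.28317907  100.        ] [ 539.30010795 -148.84661694  100.        ]
110 [ 536.33136575 -142.42663072  110.        ] [ 537.2638633  -144.28861425  110.        ]
117 [ 535.52137    -140.42704687  117.        ] [ 535.83849205 -141.09801236  117.        ]
125 [ 534.59566057 -138.14180819  125.        ] [ 534.20949633 -137.4516102   125.        ]
[ 535.07347525 -139.32135821  120.87071573] [ 535.05016833 -139.33340043  120.87145872]
[ 541.43850479 -140.28597061  108.10290035] [ 9.53118088  7.87617703 19.05997595]
```

>>> {"fn": "jog_arm", "kwargs": {
  "deltas": "0 0 0 0 0;-1 0 0 0 0;-1 0 0 0 0;-1 0 0 0 0;-1 0 0 -0.3 0;-1 0 0 -0.6 0;-1 0 0 -0.6 0;-1 0 0 -0.6 0"
}}

```text
clock: 5.88
position: [535.8, -141.3, 129.9]
orientation: [0.539, 0.843, 0.0, 0.0]
contact_force: [0.4, 0.9, 0.1]
width: 0.873
grasp_force: 0.0
```

Run:
```python
from h import *
s0=get_state();print(s0["position"],s0["width"],s0["contact_force"])
c=imaging.capture("wrist")["color"];s=imaging.capture("side")["color"]
s=cv2.resize(s[180:260,280:366],(430,400),interpolation=cv2.INTER_CUBIC)
c=cv2.resize(c[100:380,170:470],(370,400))
cv2.imwrite("pics/g2.png",np.hstack([c,s]))
```

```text
[ 535.81776915 -141.32396747  129.89836262] 0.8731203490345245 [0.39613789 0.88642023 0.1009831 ]
```

View pics/g2.png

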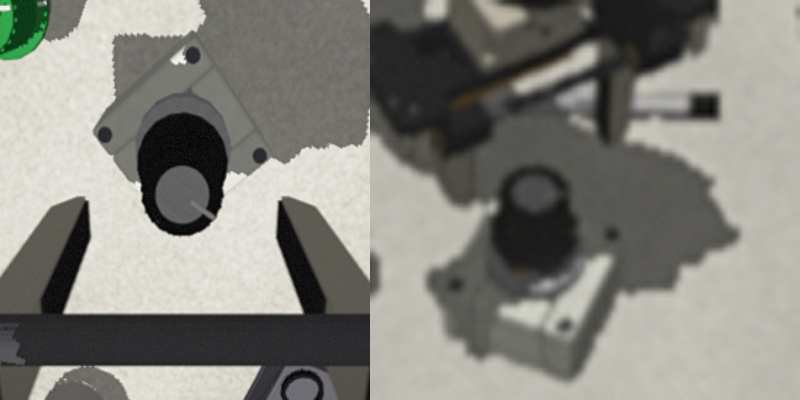

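The plug is still upright and untouched, with cap centre at wrist pixel (318,237). The fingertips appear about 11 mm short of the reported TCP instead of 19 mm ahead, which explains the pads landing on the cap. I'll go 30 mm lower, checking the force first.

>>> {"fn": "jog_arm", "kwargs": {
  "deltas": "-1 0 0 0.3 0;-1 0 0 0.6 0;-1 0 0 0.9 0;-1 0 0 1.1 0;-1 0 0 1.3 0;-1 0 0 1.36 0;-1 0 0 1.36 0;-1 0 0 1.36 0"
}}

```text
clock: 6.98
position: [536.0, -141.5, 75.6]
orientation: [0.539, 0.842, 0.0, 0.0]
contact_force: [1.1, -0.1, -0.0]
width: 0.998
grasp_force: 0.0
```

```bash
python3 st.py
python3 - <<'E'
from h import *
c=imaging.capture("wrist")["color"];s=imaging.capture("side")["color"]
s=cv2.resize(s[180:260,280:366],(430,400),interpolation=cv2.INTER_CUBIC)
c=cv2.resize(c[100:380,170:470],(370,400))
cv2.imwrite("pics/g3.png",np.hstack([c,s]))
E
```

```text
clock 6.975
position [ 536.008 -141.454   75.626]
contact_force [ 1.099 -0.079 -0.047]
wrist_torque [-0.047  0.025 -0.026]
width 0.998
grasp_force 0.0
orientation [0.539 0.842 0.    0.   ]
q7 0.8570800137666625
```

View pics/g3.png

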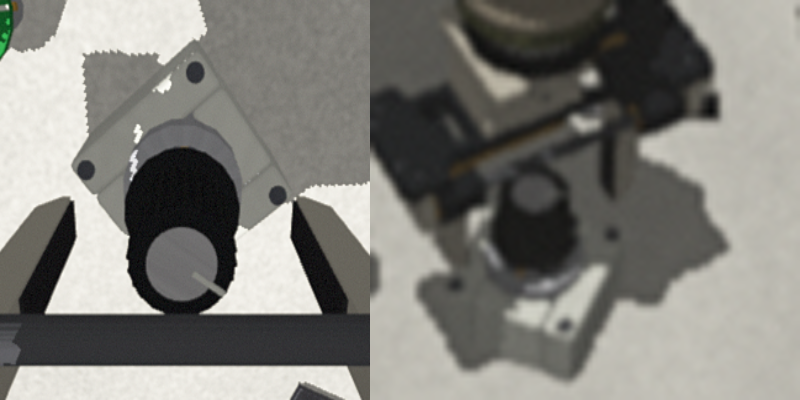

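The fingers now straddle the knob (cap at about crop (181,264)) with no contact. Closing.

>>> {"fn": "jog_arm", "kwargs": {
  "deltas": "-0.1 0 0 0 0;0.1 0 0 0 0;0.3 0 0 0 0;0.3 0 0 0 0;1 0 0 0 0;1 0 0 0 0;1 0 0 0 0",
  "grip_force": 15
}}

```text
clock: 7.95
position: [535.8, -141.4, 75.3]
orientation: [0.539, 0.843, -0.0, 0.0]
contact_force: [-0.4, 0.0, 0.7]
width: 0.426
grasp_force: 15.0
```

```bash
python3 st.py
```

```text
clock 7.95
position [ 535.78  -141.414   75.34 ]
contact_force [-0.392  0.033  0.736]
wrist_torque [-0.069  0.051 -0.002]
width 0.426
grasp_force 14.993
orientation [ 0.539  0.843 -0.     0.   ]
q7 0.8570945189978614
```

A good grip at 39.6 mm. Now turn anticlockwise while watching the torque.

>>> {"fn": "jog_arm", "kwargs": {
  "deltas": "1 0 0 0 -0.5;1 0 0 0 -1;1 0 0 0 -1.5;1 0 0 0 -2;1 0 0 0 -2;1 0 0 0 -2"
}}

```text
clock: 8.7
position: [536.0, -141.5, 75.4]
orientation: [0.417, 0.909, 0.0, 0.0]
contact_force: [0.7, -0.7, 0.4]
width: 0.428
grasp_force: 15.0
```

```bash
python3 st.py
```

```text
clock 8.7
position [ 535.97  -141.477   75.374]
contact_force [ 0.703 -0.695  0.416]
wrist_torque [-0.092 -0.147  0.002]
width 0.428
grasp_force 14.992
orientation [0.417 0.909 0.    0.   ]
q7 1.0370390772541371
```

>>> {"fn": "jog_arm", "kwargs": {
  "deltas": "1 0 0 0 -0.75;1 0 0 0 -1.5;1 0 0 0 -2.25;1 0 0 0 -3;1 0 0 0 -3;1 0 0 0 -3"
}}

```text
clock: 9.45
position: [535.4, -141.3, 75.1]
orientation: [0.219, 0.976, -0.0, -0.0]
contact_force: [-0.3, -0.3, -2.8]
width: 0.428
grasp_force: 15.0
```

```bash
python3 st.py
```

```text
clock 9.45
position [ 535.389 -141.333   75.143]
contact_force [-0.281 -0.251 -2.776]
wrist_torque [-0.04   0.212  0.003]
width 0.428
grasp_force 14.99
orientation [ 0.219  0.976 -0.    -0.   ]
q7 1.3084197139737679
```

The vertical force fell to about -2.8 N, so the arm now carries the plug's weight. That suggests the lugs have left the land, so I'll let it down gently.

>>> {"fn": "jog_arm", "kwargs": {
  "deltas": "1 0 0 0.03 0;1 0 0 0.06 0;1 0 0 0.06 0;1 0 0 0.06 0"
}}

```text
clock: 9.95
position: [535.6, -141.4, 72.8]
orientation: [0.218, 0.976, -0.0, -0.0]
contact_force: [-2.0, -0.0, -0.6]
width: 0.424
grasp_force: 15.0
```

```bash
python3 st.py
```

```text
clock 9.95
position [ 535.558 -141.385   72.802]
contact_force [-2.011 -0.044 -0.605]
wrist_torque [-0.077  0.478 -0.121]
width 0.424
grasp_force 14.994
orientation [ 0.218  0.976 -0.    -0.   ]
q7 1.3101395977332218
```

It moves down freely, so I'll continue.

>>> {"fn": "jog_arm", "kwargs": {
  "deltas": "1 0 0 0.03 0;1 0 0 0.06 0;1 0 0 0.09 0;1 0 0 0.09 0"
}}

```text
clock: 10.45
position: [535.6, -141.4, 69.1]
orientation: [0.218, 0.976, -0.0, -0.0]
contact_force: [-1.3, 0.2, -1.5]
width: 0.429
grasp_force: 15.0
```

```bash
python3 st.py
```

```text
clock 10.45
position [ 535.625 -141.388   69.085]
contact_force [-1.322  0.213 -1.515]
wrist_torque [-0.072  0.628 -0.094]
width 0.429
grasp_force 14.994
orientation [ 0.218  0.976 -0.    -0.   ]
q7 1.3102800187508257
```

>>> {"fn": "jog_arm", "kwargs": {
  "deltas": "1 0 0 0.02 0;1 0 0 0.05 0;1 0 0 0.05 0;1 0 0 0.05 0"
}}

```text
clock: 10.95
position: [536.1, -141.6, 68.2]
orientation: [0.218, 0.976, -0.0, 0.001]
contact_force: [-5.2, -0.6, 13.3]
width: 0.423
grasp_force: 15.0
```

```bash
python3 st.py
```

```text
clock 10.95
position [ 536.097 -141.629   68.238]
contact_force [-5.193 -0.603 13.283]
wrist_torque [-0.128  1.104 -0.063]
width 0.423
grasp_force 15.011
orientation [ 0.218  0.976 -0.     0.001]
q7 1.3103577009567036
```

The plug dropped about 7 mm and then seated, with upward force at 13 N. I'll ease the push, then screw clockwise following the 24 mm pitch, keeping the light grip as a slip clutch.

>>> {"fn": "jog_arm", "kwargs": {
  "deltas": "1 -0.01 0 -0.015 0;1 -0.01 0 -0.02 0;1 -0.01 0 -0.014 0.5;1 -0.01 0 -0.007 1;1 -0.01 0 0 1.5;1 -0.01 0 0.007 2;1 -0.01 0 0.007 2"
}}

```text
clock: 11.82
position: [537.0, -141.2, 67.5]
orientation: [0.352, 0.936, 0.0, 0.001]
contact_force: [-1.9, 2.1, 5.7]
width: 0.426
grasp_force: 15.0
```

```bash
python3 st.py
```

```text
clock 11.825
position [ 537.007 -141.223   67.475]
contact_force [-1.947  2.102  5.721]
wrist_torque [ 0.206  0.503 -0.069]
width 0.426
grasp_force 15.003
orientation [0.352 0.936 0.    0.001]
q7 1.1309587704416624
```

>>> {"fn": "jog_arm", "kwargs": {
  "deltas": "1 0 0 0.008 0.6;1 0 0 0.016 1.2;1 0 0 0.024 1.8;1 0 0 0.032 2.4;1 0 0 0.04 3;1 0 0 0.048 3.6;1 0 0 0.056 4.2;1 0 0 0.064 4.8;1 0 0 0.064 4.8"
}}

```text
clock: 12.95
position: [537.0, -141.0, 64.9]
orientation: [0.64, 0.768, 0.0, 0.0]
contact_force: [-2.2, 2.1, 6.3]
width: 0.427
grasp_force: 15.0
```

```bash
python3 st.py
```

```text
clock 12.95
position [ 536.966 -140.974   64.899]
contact_force [-2.235  2.149  6.261]
wrist_torque [0.383 0.532 0.018]
width 0.427
grasp_force 15.003
orientation [0.64  0.768 0.    0.   ]
q7 0.705029695973725
```

Tracking the pitch exactly (2.6 mm over 38°) with negligible torque.

>>> {"fn": "jog_arm", "kwargs": {
  "deltas": "1 0 0 0.009 0.7;1 0 0 0.018 1.4;1 0 0 0.028 2.1;1 0 0 0.037 2.8;1 0 0 0.047 3.5;1 0 0 0.056 4.2;1 0 0 0.065 4.9;1 0 0 0.075 5.6;1 0 0 0.084 6.3;1 0 0 0.093 7;1 0 0 0.093 7"
}}

```text
clock: 14.32
position: [537.3, -141.4, 61.1]
orientation: [0.926, 0.378, 0.001, 0.001]
contact_force: [-0.1, 1.3, 5.4]
width: 0.429
grasp_force: 15.0
```

```bash
python3 st.py
```

```text
clock 14.325
position [ 537.315 -141.378   61.083]
contact_force [-0.136  1.311  5.443]
wrist_torque [ 0.164  0.351 -0.046]
width 0.429
grasp_force 15.001
orientation [0.926 0.378 0.001 0.001]
q7 0.06898306107166492
```

>>> {"fn": "jog_arm", "kwargs": {
  "deltas": "1 0 0 0.009 0.7;1 0 0 0.018 1.4;1 0 0 0.028 2.1;1 0 0 0.037 2.8;1 0 0 0.04 3;1 0 0 0.04 3"
}}

```text
clock: 15.08
position: [537.7, -141.7, 59.6]
orientation: [0.984, 0.178, 0.001, 0.001]
contact_force: [-0.1, 0.7, 5.7]
width: 0.423
grasp_force: 15.0
```

```bash
python3 st.py
```

```text
clock 15.075
position [ 537.716 -141.744   59.645]
contact_force [-0.065  0.736  5.744]
wrist_torque [0.072 0.143 0.007]
width 0.423
grasp_force 15.0
orientation [0.984 0.178 0.001 0.001]
q7 -0.2188169958768347
```

>>> {"fn": "jog_arm", "kwargs": {
  "deltas": "1 0 0 0.009 0.7;1 0 0 0.018 1.4;1 0 0 0.028 2.1;1 0 0 0.037 2.8;1 0 0 0.04 3;1 0 0 0.04 3"
}}

```text
clock: 15.82
position: [537.9, -142.2, 58.1]
orientation: [1.0, -0.031, 0.001, 0.001]
contact_force: [-0.3, 0.3, 6.2]
width: 0.425
grasp_force: 15.0
```

```bash
python3 st.py
```

```text
clock 15.825
position [ 537.857 -142.223   58.149]
contact_force [-0.266  0.345  6.2  ]
wrist_torque [-0.063  0.152 -0.044]
width 0.425
grasp_force 15.001
orientation [ 1.    -0.031  0.001  0.001]
q7 -0.523794952473565
```

Not seated yet: force is unchanged at about 6 N. Continue.

>>> {"fn": "jog_arm", "kwargs": {
  "deltas": "1 0 0 0.009 0.7;1 0 0 0.018 1.4;1 0 0 0.027 2;1 0 0 0.027 2;1 0 0 0.027 2"
}}

```text
clock: 16.45
position: [538.0, -142.3, 57.7]
orientation: [0.985, -0.17, 0.002, 0.0]
contact_force: [-0.5, 0.2, 15.3]
width: 0.43
grasp_force: 15.0
```

```bash
python3 st.py
```

```text
clock 16.45
position [ 537.976 -142.322   57.74 ]
contact_force [-0.48   0.22  15.305]
wrist_torque [ 0.268  0.494 -0.154]
width 0.43
grasp_force 15.003
orientation [ 0.985 -0.17   0.002  0.   ]
q7 -0.7519176379014982
```

The flange is on the rim: downward travel stopped at 57.7 and the force rose to 15 N. I'll ease the push, grip firmly and tighten.

>>> {"fn": "jog_arm", "kwargs": {
  "deltas": "1 0 0 -0.02 0;1 0 0 -0.02 0;1 0 0 -0.02 0.6;1 0 0 -0.02 1.2;1 0 0 -0.02 1.8;1 0 0 -0.02 2.4;1 0 0 -0.02 3;1 0 0 -0.02 3",
  "grip_force": 50
}}

```text
clock: 17.45
position: [536.8, -142.3, 57.8]
orientation: [0.929, -0.371, 0.001, 0.001]
contact_force: [-0.6, -1.2, 9.7]
width: 0.425
grasp_force: 50.0
```

```bash
python3 st.py
```

```text
clock 17.45
position [ 536.839 -142.258   57.781]
contact_force [-0.63  -1.246  9.694]
wrist_torque [-0.185  0.435  0.547]
width 0.425
grasp_force 50.003
orientation [ 0.929 -0.371  0.001  0.001]
q7 -1.1366927829405193
```

Torque is up to 0.55 N m; a little more should make the knob give.

>>> {"fn": "jog_arm", "kwargs": {
  "deltas": "1 0 0 0 0.5;1 0 0 0 1;1 0 0 0 1;1 0 0 0 1"
}}

```text
clock: 17.95
position: [536.7, -142.3, 57.8]
orientation: [0.901, -0.434, 0.001, 0.001]
contact_force: [-0.5, -0.8, 8.0]
width: 0.423
grasp_force: 50.0
```

```bash
python3 st.py
```

```text
clock 17.95
position [ 536.736 -142.332   57.786]
contact_force [-0.46  -0.81   8.043]
wrist_torque [-0.253  0.527  0.7  ]
width 0.423
grasp_force 50.003
orientation [ 0.901 -0.434  0.001  0.001]
q7 -1.2692853317825155
```

Torque is 0.70 N m, so the knob has given about 0.3 rad. Relax the twist, open and rise.

>>> {"fn": "jog_arm", "kwargs": {
  "deltas": "1 0 0 0 -0.8;1 0 0 0 -1.6;1 0 0 0 -1.6;-1 0 0 0 -1.6;-1 0 0 0 -1.6;-1 0 0 0 -1.6;-1 0 0 0 -1.6;-1 0 0 -0.5 -1.6;-1 0 0 -1.2 -1.6;-1 0 0 -2 -1.6;-1 0 0 -2.5 -1.6;-1 0 0 -2.5 -1.6"
}}

```text
clock: 19.45
position: [536.8, -141.5, 158.2]
orientation: [0.943, -0.332, 0.001, -0.0]
contact_force: [0.4, -0.3, 0.4]
width: 0.998
grasp_force: 0.0
```

```bash
python3 st.py
python3 - <<'E'
from h import *
s0=get_state();w=imaging.capture("wrist")
np.savez("w3.npz",T=Tw(s0,w),K=w["K"]);c=w["color"];s=imaging.capture("side")["color"]
s=cv2.resize(s[180:260,280:366],(430,400),interpolation=cv2.INTER_CUBIC)
c=cv2.resize(c[100:380,170:470],(370,400))
cv2.imwrite("pics/g4.png",np.hstack([c,s]))
E
```

```text
clock 19.45
position [ 536.813 -141.533  158.168]
contact_force [ 0.398 -0.276  0.397]
wrist_torque [0.082 0.187 0.045]
width 0.998
grasp_force 0.0
orientation [ 0.943 -0.332  0.001 -0.   ]
q7 -1.2560944960823341
```

View pics/g4.png

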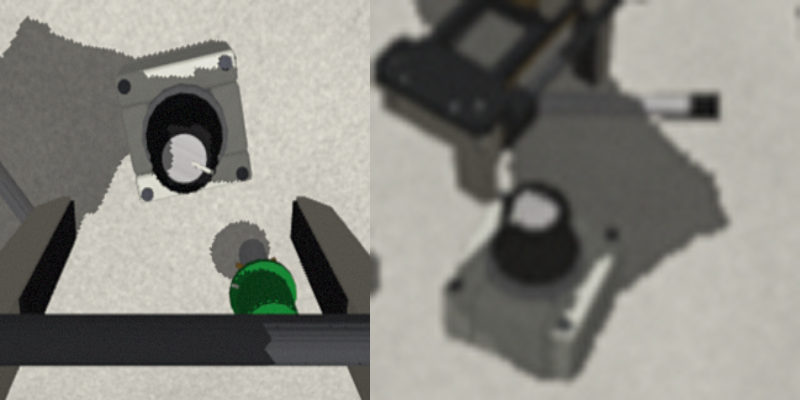

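The plug is flush on the rim and upright (cap at crop (185,158)), the gripper is open and clear, and the green look-alike hasn't moved. Handing in.

```bash
python3 -c "
from h import *
print(order.finish_job())"
```

```text
the job is handed in; nothing more can be done
None
```

I handed the job in at about 19.5 s, but no verdict came back: the plug dropped about 7 mm into the thread, screwed down onto the rim, was tightened to 0.70 N m (knob give estimated at 0.3 rad) and was released. An early grip had landed on the knob's cap because the fingertips stand about 30 mm short of the stated reach; it left the plug upright.

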